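Release the eccentric cam, then push the dish shuttle home

TASK

First swing the red lever clockwise (seen from above) until it lies over the green line, which turns the eccentric cam to its low point; leave the shuttle at the back until then. Then push the dish shuttle forward by its blue push plate until its brass roller is fully home against the cam. Just push with the fingertips: do not touch, tip or pick up the dish, leave the other things on the bench where they are, and move clear at the end.

Things in the scene. Friction and masses are not known exactly. Their poses are not given: they have to be found in the camera images.
- fixture: Dish-loading fixture, fixed to the bench: aluminium plate 10 mm thick. Origin on the cam's upright axis at bench level; +x is forward (the way the shuttle is pushed), +y left, z up. Plate x -170 to +55 mm, y -52 to +52, with an ear 30 mm wide to y = -112 on the right. Steel guide rails beside the shuttle at y = +/-46.5 mm, x -168 to -60, to 24 mm high.
- cam (a joint): Turn (rad) of cam and lever, positive counterclockwise from above, range -0.6 to 3.1. At 0 the cam's low point faces the shuttle and the lever points along the fixture's -y, over the green line; at q it points q - pi/2 from the fixture's +x. Starts at 1.9 to 2.8 (lever forward-left). It stays where left: friction 0.2 N m, about 3 N at the lever. It can be pushed past the line, and back.
- green_line (a point): Middle of the green line on the ear of the base plate, 10 x 50 mm, 85 mm to the right (-y) of the cam's axis, 10 mm above the bench. It runs radially, y = -60 to -110 mm; the lever covers its inner half at the low point. The cam is a steel disc of 60 mm diameter, its centre 15 mm off the axis, z = 12 to 28 mm, with a red dot on its high side.
- lever_end (a point): Centre of the outer end of the red lever, 85 mm from the cam's axis, 44 mm above the bench. The lever is a straight flat-sided bar 12 mm thick and 24 mm high (z = 32 to 56 mm) from the axis to this point; on the axis stands a dark hub 24 mm across, to 61 mm high.
- shuttle (a joint): Forward travel (m) of the shuttle along the fixture's +x. 0 at the start (right back, roller 5 mm short of the cam's high point). It stops when the roller meets the cam: at 0.035 with the cam at its low point, 0.0345 with the cam 0.35 rad off. It stays where it is left: friction about 2.5 N, no spring.
- push_face (a point): Centre of the rear (-x) face of the shuttle's blue upright push plate, 42 mm above the bench; moves with the shuttle, and is 160 mm behind the cam's axis when the shuttle is right back. The plate is 70 mm wide, 8 mm thick, z = 17 to 63 mm; clear space behind it above the 10 mm base plate and the 24 mm rails.
- nest (a point): Centre of the floor of the round nest on the shuttle where the dish stands, 21 mm above the bench and 50 mm ahead of push_face. Nest 72 mm inside, wall 6.5 mm high.
- dish: Covered round aluminium moisture dish, 68 mm diameter, 24 mm high, standing loose in the nest. Origin: centre of its underside. It rides with the shuttle; not to be touched.
- cell: Bystander: red and white battery cell standing upright left of the fixture, 15 mm diameter, 50 mm high. Origin: centre of its underside.
- fine_forceps: Bystander: steel forceps lying flat right of the fixture, 149 x 22 x 10 mm, long axis along its x. Origin: centre of its underside.
- marker: Bystander: red and white marker pen lying on the right, 135 mm long, 16 mm thick. Origin: centre of its underside.
- beaker: Bystander: small glass beaker on the left, 58 mm diameter, 70 mm high. Origin: centre of its underside.
- tape_roll: Bystander: roll of masking tape lying flat on the right, 96 mm diameter, 25 mm high. Origin: centre of its underside.

How it is judged:
On the way, in this order (a step that is already met when the one before it is completed fails the run):
1. the cam is at its low point (lever over the green line) and the shuttle is still back (value of joint cam between -0.3 and 0.3 rad and value of joint shuttle below 0.012 m), for 0.2 s.
2. the shuttle is pushed home against the low cam (value of joint cam between -0.3 and 0.3 rad and value of joint shuttle above 0.032 m), for 0.2 s.
At the end, for the whole second after the job is handed in: The lever is within 0.3 rad (17 degrees) of the green line, the shuttle has travelled at least 32 of its 35 mm so that its roller is at the cam, both are still, and the dish stands flat and still in its nest (within 12 mm, 0.15 rad) (all of step 2 and velocity of joint shuttle below 0.005 m/s and velocity of joint cam between -0.05 and 0.05 rad/s and distance between dish and nest below 0.012 m and angle between dish's own z axis and vertical below 0.15 rad and linear speed of dish below 0.02 m/s); the robot touches nothing.
It fails at once if the shuttle is pushed forward (more than 12 mm) while the cam is not at its low point (more than 0.4 rad off) (value of joint shuttle above 0.012 m and (value of joint cam above 0.4 rad or value of joint cam below -0.4 rad)).
It fails at once if the robot touches the dish (contact force between any of the fingers, the arm and dish above 1 N).
It fails at once if the dish is lifted, tipped or thrown out of its nest (distance between dish and nest above 0.015 m or angle between dish's own z axis and vertical above 0.3 rad).
It fails at once if a bystander (cell, forceps, marker, beaker or roll of tape) is moved more than 25 mm (distance of any of cell, fine_forceps, marker, beaker, tape_roll from where it was at the start of the episode above 0.025 m).
It also fails if it takes over 48 s, if anything falls off the work surface, if the arm or the gripper's body presses on something with over 40 N, if the wrist force passes 120 N, or if a joint passes its speed limit or range.

ROBOT

A 7-joint arm with a two-finger parallel gripper is mounted at the origin on a cart in front of the work surface, level with it; the furniture and walls round the work are solid. World frame = base frame: x ahead of the robot, y to its left, z up, the work surface at z = 0. Lengths are in m, angles in rad, forces in N, time in s.
With the tool pointing down it reaches from about 0.4 to 0.85 m from the base axis. Payload 10.4 kg.
Tool frame: the origin (TCP) lies midway between the tips of the shut fingers; the grasp point (between the pads) lies 19 mm behind it; z points along the fingers, y is the direction in which the jaws open and shut (so a half turn about z gives the same grasp; the last joint's range is limited). The gripper opens to 85 mm and grips with 20 to 120 N. Pads are 22 mm wide; open, the fingers measure 114 mm over their backs; the gripper's body (76 mm by 85 mm) begins 54 mm behind the grasp point. The pads swing forward as they close: fully open they stand 13 mm farther back than shut.
Start: joints at [-1.135, 0.332, -0.065, 1.46, 0.022, 1.35, -0.088], TCP at [0.277, 0.56, 0.231] pointing down, gripper open.
Joint ranges: [-2.6, 2.6], [-0.5, 2.12], [-1.47, 1.34], [0.16, 2.42], [-1.27, 4.41], [0.06, 2.06], [-2.6, 2.6]. Speed limits (rad/s): [2.22, 2.22, 2.79, 2.79, 3.14, 3.14, 3.14].

INTERFACE

Orientations are given as a unit quaternion [x, y, z, w].
In Python, from bench import arm gives the robot as it stands. The module is installed in compiled form; this text tells all that it offers.
- The arm moves only by the tool jog_arm, never from a script. Its argument "increments" is a list that holds one entry, the list of rows, each a list of 6 numbers: the shift along the world's x, y, z in m, then the turn, a rotation vector about the world's x, y, z in rad. A call has 1 to 10 rows; each row shifts and turns the commanded pose from where the row before left it; what a row does not reach is not made up. A row lasts 1/10 s, in which the tool goes at most 50 mm and 8.59 degrees, less where a joint would pass 70% of its speed; a pose out of reach is approached as far as the arm can. A call is refused whole if a number of a shift passes 0.05 or a number of a turn 0.15, either way. A call with a gripper value outside its range is refused whole. "jaw" is the opening in per cent of the stroke, from 0 (shut) to 100 (fully open), set as the call begins (left out, the last holds). The fingers move at their own pace and stop on an object; "squeeze" is the grip in N (left out, the last holds). Time passes only in rows, so rows that do not move let the fingers close. It gives the time, the measured TCP pose, the force and the opening at its end, in the units of the state.
- arm.get_state(): the state, without advancing time (a new reading comes with each control period).
- arm.read_camera(name): name is "side" or "top"; returns the picture (400x640x3 uint8, red, green, blue); there is no depth.
- arm.get_calibration(name): a dict with "K" (3x3 intrinsics, pixels), "pose" (4x4, takes a point from camera to world coordinates). Camera axes: x right, y up, looking along -z (the intrinsics and any distortion apply to the point x, -y, -z); pixel columns grow to the right and rows downward; lengths in m; the calibration is good to about 2 mm. A picture is of the moment at which its call begins. get_calibration takes no time and is no camera call.
- arm.hand_in(): hands the job in, once; it reports no verdict.
The state is a dict: "t": time; "joint_pos": joint angles; "qd": joint speeds; "joint_torque": joint torques, N m; "tool_pos": TCP position; "eef_rot": TCP orientation; "wrist_force": force on the tool from outside, world axes, zero at the start; "ft_torque": the same for the moment, N m; "width": opening from 0.0 (shut) to 1.0 (fully open).
Only numpy, scipy, OpenCV 4.12 (cv2) and the standard library are available. Lean on these libraries where they do the work, as an engineer would, in place of code of your own. Each camera call takes 0.05 s, during which the arm holds its last target. There are 200 camera calls.

## Working session

There is one attempt and no reset: what is moved stays moved. The work goes in short steps, Python scripts to look and compute and a tool call to move; the robot and the scene stay as the last step left them, time stands still between calls to the robot, and variables do not carry over. Pictures are saved under pics/ and viewed, about 8 in all and at most 12, crops included, and the job is handed in when it is done.

Besides the shell and the picture viewer there is one more tool, called after "Emit:" in YAML: its name, and indented under it one key for each argument. jog_arm: Moves the arm, as the interface text tells. Its arguments: {"type":"object","properties":{"increments":{"type":"array"},"jaw":{"type":"number"},"squeeze":{"type":"number"}},"required":["increments"]}

```bash
mkdir -p pics; python3 - <<'E'
from bench import arm
import cv2
for n in("top","side"):
    cv2.imwrite(f"pics/{n}0.png",arm.read_camera(n)[:,:,::-1]); c=arm.get_calibration(n); print(n,c)
print(arm.get_state())
E
```

```text
top {'K': array([[467.97752933,   0.        , 319.43817478],
       [  0.        , 467.97752933, 192.9744001 ],
       [  0.        ,   0.        ,   1.        ]]), 'pose': array([[-2.70032978e-02,  9.87686420e-01, -1.54098534e-01,
         3.23471721e-01],
       [-9.99626286e-01, -2.73365346e-02, -4.35935063e-05,
        -3.19112163e-03],
       [-4.25557664e-03,  1.54039769e-01,  9.88055484e-01,
         1.58821016e+00],
       [ 0.00000000e+00,  0.00000000e+00,  0.00000000e+00,
         1.00000000e+00]])}
side {'K': array([[380.4936597 ,   0.        , 322.33462035],
       [  0.        , 380.4936597 , 203.6322044 ],
       [  0.        ,   0.        ,   1.        ]]), 'pose': array([[ 0.92783134,  0.25827183, -0.26911833,  0.28234162],
       [-0.37280225,  0.61861487, -0.69161703, -0.72858311],
       [-0.0121446 ,  0.74203187,  0.67025458,  0.74459626],
       [ 0.        ,  0.        ,  0.        ,  1.        ]])}
{'t': 0.1, 'joint_pos': array([-1.1345978 ,  0.33282341, -0.06469401,  1.4608557 ,  0.02159206,
        1.34988956, -0.08850042]), 'qd': array([ 0.00187647, -0.00179995,  0.00166086, -0.00271128,  0.00056969,
        0.00210886, -0.00051415]), 'joint_torque': array([ 1.17729069e-03, -6.26745486e+01,  4.90685692e-02, -3.92424667e+01,
        1.63060444e-02,  6.94803020e-03,  1.70683683e-05]), 'tool_pos': array([0.27665052, 0.5600659 , 0.23058705]), 'eef_rot': array([ 2.27386989e-01,  9.73804265e-01, -6.29062216e-04, -1.20526978e-04]), 'wrist_force': array([-0.59965126,  0.15021302, -0.06650926]), 'ft_torque': array([-0.0382121 , -0.00228363, -0.01479417]), 'width': 1.0002332432363505}
```

View pics/top0.png

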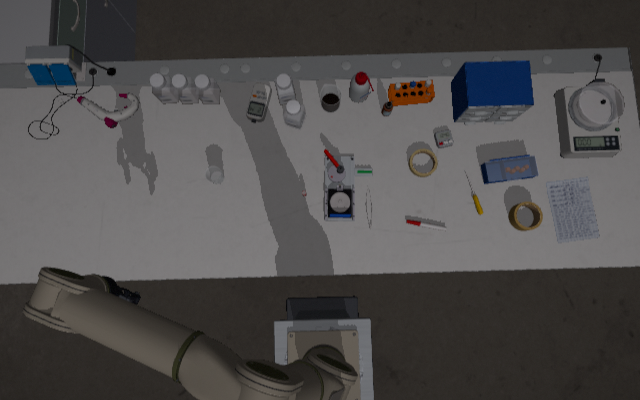

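View pics/side0.png

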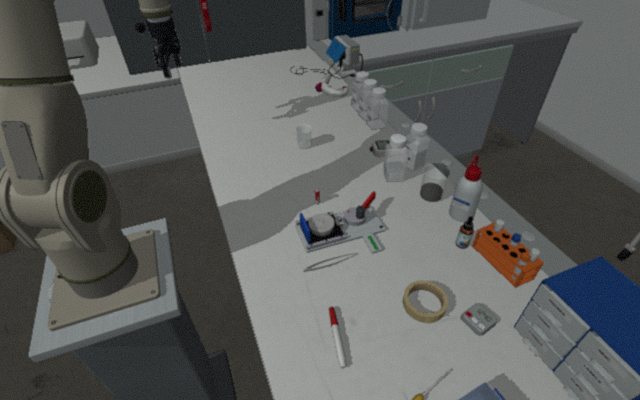

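The top picture shows the fixture at about (340,185), with the lever pointing forward-left from the hub at (340,170) to (326,152). The green line is at (364,171) and the cell at (304,194). Next I'll enlarge both views.

```bash
python3 - <<'E'
import cv2
a=cv2.imread("pics/top0.png")[140:230,290:390]; cv2.imwrite("pics/t1.png",cv2.resize(a,None,fx=6.5,fy=6.5,interpolation=cv2.INTER_CUBIC))
a=cv2.imread("pics/side0.png")[180:280,285:405]; cv2.imwrite("pics/s1.png",cv2.resize(a,None,fx=6,fy=6,interpolation=cv2.INTER_CUBIC))
E
```

```text
(no output)
```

View pics/t1.png

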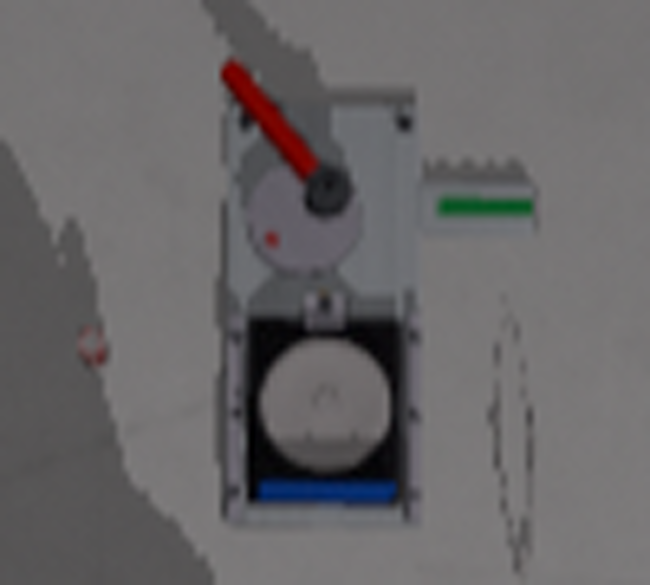

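View pics/s1.png

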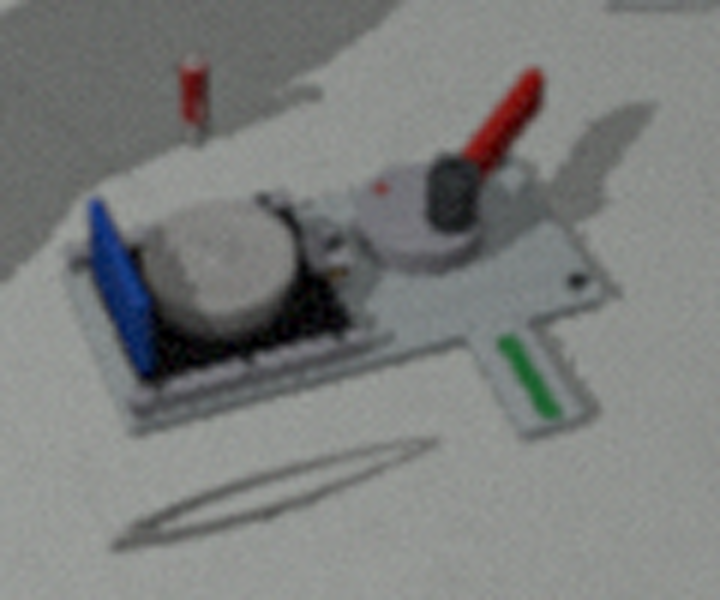

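Crop top: hub (328,190), lever end (232,68), green line (438,207) to (532,208), plate top edge (258–396, 484), cell (92,340), forceps (508,300) to (520,570). Crop side: hub top (455,168), green line (508,340) to (552,415).

```bash
cat > h.py <<'E'
from bench import arm
import numpy as np
def bp(n,u,v,z):
    c=arm.get_calibration(n);K,P=c["K"],c["pose"]
    d=np.linalg.inv(K)@[u,v,1]; d=P[:3,:3]@[d[0],-d[1],-d[2]]; o=P[:3,3]
    return o+d*(z-o[2])/d[2]
T=lambda x,y,z:bp("top",290+(x+.5)/6.5-.5,140+(y+.5)/6.5-.5,z)
S=lambda x,y,z:bp("side",285+(x+.5)/6-.5,180+(y+.5)/6-.5,z)
E
python3 - <<'E'
from h import *
np.set_printoptions(precision=4,suppress=True)
for k,p in dict(hub=(328,190,.061),lev=(232,68,.056),g1=(438,207,.01),g2=(532,208,.01),bL=(258,484,.063),bR=(396,484,.063),bL2=(258,502,.05),plateFL=(225,90,.01),plateFR=(414,92,.01),plateRL=(225,523,.01),plateRR=(412,523,.01),dish=(326,404,.045),cell=(92,340,.05),f1=(508,300,.005),f2=(520,570,.005)).items(): print(k,T(*p))
for k,p in dict(hub=(455,168,.061),lev=(537,76,.056),g1=(508,340,.01),g2=(552,415,.01),bL=(96,205,.063),bR=(145,290,.063),cellb=(200,138,.0),plRR=(135,433,.0),f1=(435,440,.005),f2=(115,546,.005)).items(): print("S",k,S(*p))
E
```

```text
hub [ 0.6412 -0.0739  0.061 ]
lev [ 0.7079 -0.0267  0.056 ]
g1 [ 0.641  -0.1341  0.01  ]
g2 [ 0.6391 -0.1837  0.01  ]
bL [ 0.4907 -0.0334  0.063 ]
bR [ 0.4887 -0.1029  0.063 ]
bL2 [ 0.4829 -0.0334  0.05  ]
plateFL [ 0.7076 -0.0233  0.01  ]
plateFR [ 0.7036 -0.1237  0.01  ]
plateRL [ 0.4765 -0.0167  0.01  ]
plateRR [ 0.4739 -0.1139  0.01  ]
dish [ 0.5328 -0.0698  0.045 ]
cell [0.5685 0.049  0.05  ]
f1 [ 0.5909 -0.1694  0.005 ]
f2 [ 0.4483 -0.1695  0.005 ]
S hub [ 0.644  -0.0765  0.061 ]
S lev [ 0.7095 -0.0297  0.056 ]
S g1 [ 0.6433 -0.1366  0.01  ]
S g2 [ 0.6407 -0.1823  0.01  ]
S bL [ 0.4892 -0.0399  0.063 ]
S bR [ 0.491  -0.0962  0.063 ]
S cellb [0.5711 0.049  0.    ]
S plRR [ 0.4766 -0.1159  0.    ]
S f1 [ 0.5911 -0.1721  0.005 ]
S f2 [ 0.4472 -0.1731  0.005 ]
```

Emit:
jog_arm:
  increments:
    - [[0.028,-0.041,0,0,0,-0.02],[0.028,-0.041,0,0,0,-0.02],[0.028,-0.041,0,0,0,-0.02],[0.028,-0.041,0,0,0,-0.02],[0.028,-0.041,0,0,0,-0.02],[0.028,-0.041,0,0,0,-0.02],[0.028,-0.041,0,0,0,-0.02],[0.028,-0.041,0,0,0,-0.02],[0.028,-0.041,0,0,0,-0.02],[0.028,-0.041,0,0,0,-0.02]]
  jaw: 0

```text
t: 1.1
tool_pos: [0.5574, 0.1485, 0.2312]
eef_rot: [0.324, 0.946, -0.0, -0.0]
wrist_force: [1.3, 0.6, -0.9]
width: 0.005
```

Emit:
jog_arm:
  increments:
    - [[0.029,-0.04,0,0,0,-0.021],[0.029,-0.04,0,0,0,-0.021],[0.03,-0.041,0,0,0,-0.021],[0.03,-0.041,0,0,0,-0.021],[0,0,-0.04,0,0,0],[0,0,-0.04,0,0,0],[0,0,-0.03,0,0,0],[0,0,0,0,0,0]]

```text
t: 1.9
tool_pos: [0.6708, -0.0101, 0.1161]
eef_rot: [0.363, 0.932, -0.002, -0.004]
wrist_force: [-0.0, -0.2, -0.1]
width: -0.002
```

```bash
python3 - <<'E'
from bench import arm
import cv2,numpy as np
s=cv2.resize(arm.read_camera("side")[150:290,265:425,::-1],None,fx=3.5,fy=3.5,interpolation=cv2.INTER_CUBIC)
cv2.imwrite("pics/m1.png",s); print(arm.get_state()["tool_pos"])
E
```

```text
[ 0.67246766 -0.0102031   0.11949486]
```

View pics/m1.png

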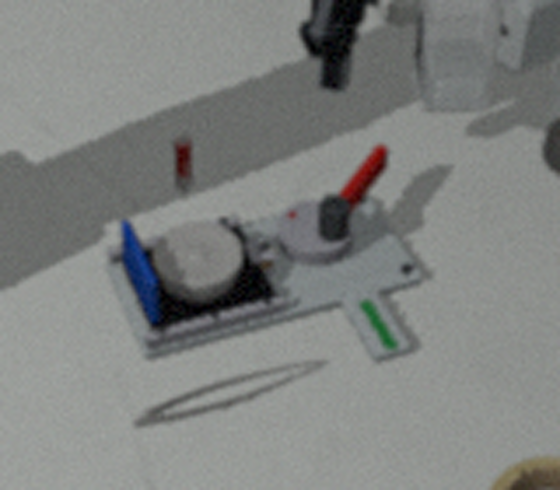

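The fingertip is at crop (335,88), above and to the left of the lever and clear of everything. Descending.

Emit:
jog_arm:
  increments:
    - [[0,0,-0.03,0,0,0],[0,0,-0.03,0,0,0],[0,0,-0.019,0,0,0],[0,0,0,0,0,0],[0,0,0,0,0,0]]

```text
t: 2.45
tool_pos: [0.6751, -0.0103, 0.0447]
eef_rot: [0.363, 0.932, 0.001, 0.001]
wrist_force: [0.7, 0.4, 0.7]
width: 0.001
```

```bash
python3 - <<'E'
from h import *
s=arm.get_state()["tool_pos"]; print(s, bp("side",360.7,175.1,.1195))
c=np.array([.642,-.0745]); d=s[:2]-c
a0=np.arctan2(d[1],d[0]); a1=np.deg2rad(-77); n=24
a=np.linspace(a0,a1,n+1); r=np.linspace(np.hypot(*d),.066,n+1)
p=c+np.c_[r*np.cos(a),r*np.sin(a)]
print(a0,(a1-a0)/n); print(np.diff(p,axis=0).round(4).tolist())
E
```

```text
[ 0.6750811  -0.01033204  0.04465217] [ 0.67012538 -0.01763574  0.1195    ]
1.094794837646738 -0.10161243173676549
[[0.0062, -0.0039], [0.0057, -0.0045], [0.0052, -0.005], [0.0047, -0.0055], [0.0041, -0.006], [0.0034, -0.0063], [0.0028, -0.0066], [0.0021, -0.0068], [0.0014, -0.007], [0.0007, -0.0071], [-0.0001, -0.0071], [-0.0008, -0.007], [-0.0015, -0.0069], [-0.0022, -0.0066], [-0.0028, -0.0064], [-0.0034, -0.006], [-0.004, -0.0056], [-0.0045, -0.0052], [-0.005, -0.0047], [-0.0054, -0.0041], [-0.0058, -0.0035], [-0.0061, -0.0029], [-0.0064, -0.0023], [-0.0065, -0.0016]]
```

Emit:
jog_arm:
  increments:
    - [[0.006,-0.004,-0.004,0,0,-0.1],[0.006,-0.0045,0,0,0,-0.1],[0.005,-0.005,0,0,0,-0.1],[0.005,-0.0055,0,0,0,-0.1],[0.004,-0.006,0,0,0,-0.1],[0.0035,-0.0065,0,0,0,-0.1],[0.003,-0.0065,0,0,0,-0.1],[0.002,-0.007,0,0,0,-0.1],[0.0015,-0.007,0,0,0,-0.1],[0,0,0,0,0,0]]

```text
t: 3.45
tool_pos: [0.7119, -0.0624, 0.0413]
eef_rot: [0.733, 0.681, 0.002, 0.002]
wrist_force: [-0.9, -0.1, 0.2]
width: 0.006
```

Emit:
jog_arm:
  increments:
    - [[0.0005,-0.007,0,0,0,-0.1],[0,-0.007,0,0,0,-0.1],[-0.001,-0.007,0,0,0,-0.1],[-0.0015,-0.007,0,0,0,-0.1],[-0.002,-0.0065,0,0,0,-0.1],[-0.003,-0.0065,0,0,0,-0.1],[-0.0035,-0.006,0,0,0,-0.1],[-0.004,-0.0055,0,0,0,-0.1],[0,0,0,0,0,0]]

```text
t: 4.35
tool_pos: [0.6964, -0.1152, 0.0405]
eef_rot: [0.939, 0.343, 0.001, 0.001]
wrist_force: [1.3, 0.6, 1.1]
width: 0.001
```

```bash
python3 - <<'E'
from bench import arm
import cv2
s=cv2.resize(arm.read_camera("side")[150:290,265:425,::-1],None,fx=3.5,fy=3.5,interpolation=cv2.INTER_CUBIC)
cv2.imwrite("pics/m2.png",s)
E
```

```text
(no output)
```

View pics/m2.png

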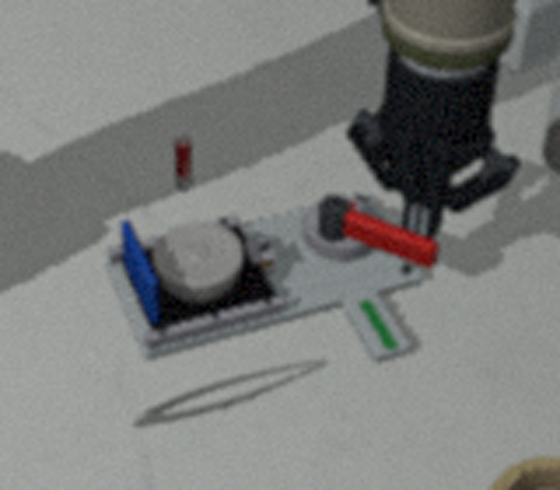

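The lever is following the finger. Its end is at crop (437,242), and it is now past straight forward. I'll work out the angle left.

```bash
python3 - <<'E'
from h import *
s=arm.get_state()["tool_pos"]
c=np.array([.642,-.0745]); d=s[:2]-c; a0=np.arctan2(d[1],d[0])
e=bp("side",265+434/3.5,150+244/3.5,.056)[:2]-[.6435,-.076]
print(s,np.rad2deg(a0),np.hypot(*d),"lever",np.rad2deg(np.arctan2(e[1],e[0])),np.hypot(*e))
E
```

```text
[ 0.69603948 -0.11477043  0.03995746] -36.69362294449054 0.06739416515406274 lever -52.277320915885774 0.08261839325748245
```

Emit:
jog_arm:
  increments:
    - [[-0.003,-0.0036,0,0,0,-0.07],[-0.0032,-0.0034,0,0,0,-0.07],[-0.0034,-0.0032,0,0,0,-0.07],[-0.0036,-0.003,0,0,0,-0.07],[-0.0038,-0.0027,0,0,0,-0.07],[-0.004,-0.0024,0,0,0,-0.07],[-0.0041,-0.0022,0,0,0,-0.07],[-0.0043,-0.0019,0,0,0,-0.07],[-0.0044,-0.0016,0,0,0,-0.07],[-0.0045,-0.0013,0,0,0,-0.07]]

```text
t: 5.4
tool_pos: [0.6583, -0.1387, 0.0395]
eef_rot: [1.0, 0.001, 0.001, -0.001]
wrist_force: [3.4, 1.5, 1.4]
width: -0.003
```

Emit:
jog_arm:
  increments:
    - [[0,0,0,0,0,0],[0,0,0,0,0,0],[0.02,0,0,0,0,0],[0,0,0.05,0,0,0],[0,0,0.04,0,0,0],[0,0,0,0,0,0]]

```text
t: 6.0
tool_pos: [0.6792, -0.1419, 0.1342]
eef_rot: [1.0, 0.001, 0.003, 0.001]
wrist_force: [0.1, -0.6, 0.3]
width: -0.001
```

```bash
python3 - <<'E'
from bench import arm
import cv2
s=cv2.resize(arm.read_camera("side")[150:290,265:425,::-1],None,fx=3.5,fy=3.5,interpolation=cv2.INTER_CUBIC)
cv2.imwrite("pics/m3.png",s);s=arm.get_state(); print(s["tool_pos"],s["eef_rot"],s["joint_pos"])
E
```

```text
[ 0.67809757 -0.14111808  0.13116209] [9.99997853e-01 8.13029143e-04 1.82043852e-03 5.64263640e-04] [-0.44726764  0.70614837  0.91211681  1.4222766  -0.56481399  1.28304351
 -1.06393454]
```

View pics/m3.png

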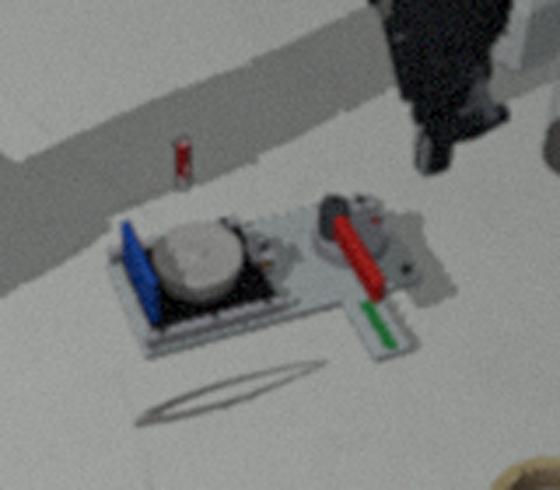

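The lever end is at crop (376,290), pointing down the green line, and the hub top is at (334,202). The shuttle is still back.

```bash
python3 - <<'E'
from h import *
for p in [(374,289),(378,291)]:
  e=bp("side",265+p[0]/3.5,150+p[1]/3.5,.056)[:2]-bp("side",265+334/3.5,150+203/3.5,.061)[:2]
  print("lever",np.rad2deg(np.arctan2(e[1],e[0])),np.hypot(*e))
E
```

```text
lever -97.12742708965148 0.0877301586937963
lever -95.82753966870061 0.09034244206234367
```

Emit:
jog_arm:
  increments:
    - [[-0.039,0.012,0,0,0,0],[-0.039,0.012,0,0,0,0],[-0.039,0.012,0,0,0,0],[-0.039,0.012,0,0,0,0],[-0.039,0.012,0,0,0,0],[-0.038,0.012,0,0,0,-0.03],[0,0,0,0,0,0],[0,0,0,0,0,0]]

```text
t: 6.85
tool_pos: [0.4575, -0.071, 0.1327]
eef_rot: [1.0, -0.009, 0.001, -0.0]
wrist_force: [1.2, -0.4, 0.5]
width: 0.002
```

Emit:
jog_arm:
  increments:
    - [[-0.018,0.002,0,0,0,0],[0,0,0,0,0,0],[0,0,-0.03,0,0,0],[0,0,-0.03,0,0,0],[0,0,-0.03,0,0,0],[0,0,0,0,0,0],[0,0,0,0,0,0]]

```text
t: 7.55
tool_pos: [0.4397, -0.0726, 0.0442]
eef_rot: [1.0, -0.012, -0.0, 0.003]
wrist_force: [0.3, -0.7, 1.1]
width: 0.003
```

```bash
python3 - <<'E'
from bench import arm
import cv2
s=cv2.resize(arm.read_camera("side")[150:290,265:425,::-1],None,fx=3.5,fy=3.5,interpolation=cv2.INTER_CUBIC)
cv2.imwrite("pics/m4.png",s);s=arm.get_state(); print(s["tool_pos"],s["eef_rot"])
E
```

```text
[ 0.44037574 -0.0719247   0.04494744] [ 9.99928943e-01 -1.16718523e-02  8.69746096e-04  2.26271681e-03]
```

View pics/m4.png

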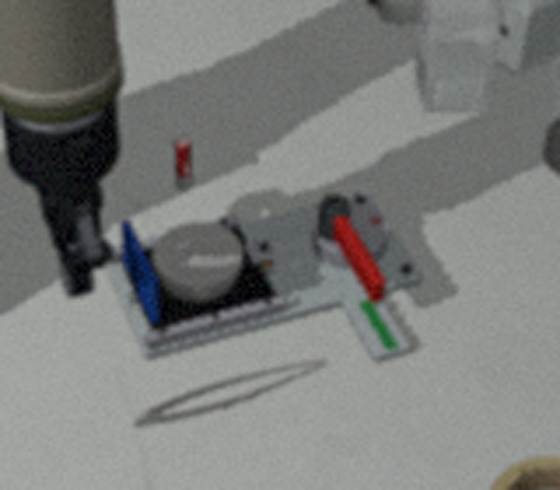

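The finger (tip at crop (78,290)) stands behind the middle of the blue plate. Pushing gently.

Emit:
jog_arm:
  increments:
    - [[0.01,0.002,-0.002,0,0,0],[0.008,0,0,0,0,0],[0.005,0,0,0,0,0],[0.004,0,0,0,0,0],[0.004,0,0,0,0,0],[0.004,0,0,0,0,0],[0.004,0,0,0,0,0],[0.004,0,0,0,0,0],[0.004,0,0,0,0,0]]

```text
t: 8.5
tool_pos: [0.4865, -0.0688, 0.0421]
eef_rot: [1.0, -0.011, 0.001, 0.001]
wrist_force: [-2.5, -0.8, 1.4]
width: -0.003
```

In contact, with −2.5 N showing the sliding friction.

Emit:
jog_arm:
  increments:
    - [[0.004,0,0,0,0,0],[0.004,0,0,0,0,0],[0.004,0,0,0,0,0],[0.003,0,0,0,0,0]]

```text
t: 8.9
tool_pos: [0.5018, -0.0686, 0.0421]
eef_rot: [1.0, -0.011, 0.001, 0.001]
wrist_force: [-2.6, -1.4, -0.7]
width: -0.002
```

Emit:
jog_arm:
  increments:
    - [[0.002,0,0,0,0,0],[0.002,0,0,0,0,0]]

```text
t: 9.1
tool_pos: [0.5056, -0.0686, 0.0422]
eef_rot: [1.0, -0.011, 0.001, 0.001]
wrist_force: [-2.2, -1.7, 0.5]
width: 0.001
```

Emit:
jog_arm:
  increments:
    - [[0.002,0,0,0,0,0],[0,0,0,0,0,0]]

```text
t: 9.3
tool_pos: [0.5079, -0.0683, 0.0423]
eef_rot: [1.0, -0.011, 0.001, 0.001]
wrist_force: [-0.8, 0.4, 0.3]
width: 0.003
```

Emit:
jog_arm:
  increments:
    - [[0.0015,0,0,0,0,0],[0.0015,0,0,0,0,0]]

```text
t: 9.5
tool_pos: [0.5085, -0.0683, 0.0419]
eef_rot: [1.0, -0.011, -0.001, 0.0]
wrist_force: [-18.6, 0.5, 14.4]
width: -0.002
```

Emit:
jog_arm:
  increments:
    - [[0.0015,0,0,0,0,0],[0.0015,0,0,0,0,0]]

```text
t: 9.7
tool_pos: [0.5087, -0.0684, 0.0414]
eef_rot: [1.0, -0.012, -0.004, -0.0]
wrist_force: [-30.3, 1.9, 24.9]
width: -0.003
```

It has hit a hard stop at x≈0.5085, against 0.506 expected, so the shuttle is home. Backing off and lifting clear.

Emit:
jog_arm:
  increments:
    - [[-0.005,0,0,0,0,0],[-0.015,0,0,0,0,0],[-0.03,0,0,0,0,0],[-0.02,0,0,0,0,0],[0,0,0.05,0,0,0],[0,0,0.05,0,0,0],[0,0.04,0.04,0,0,0],[0,0.05,0,0,0,0],[0,0,0,0,0,0],[0,0,0,0,0,0]]

```text
t: 10.7
tool_pos: [0.4418, 0.0145, 0.1437]
eef_rot: [1.0, -0.005, -0.003, -0.004]
wrist_force: [-0.3, -0.4, -0.1]
width: -0.002
```

```bash
python3 - <<'E'
from bench import arm
import cv2
s=cv2.resize(arm.read_camera("side")[180:280,285:405,::-1],None,fx=6,fy=6,interpolation=cv2.INTER_CUBIC)
cv2.imwrite("pics/m5.png",s);s=arm.get_state(); print(s["tool_pos"],s["wrist_force"],s["t"])
E
```

```text
[0.44168348 0.01309311 0.14336063] [-0.800453   -1.62532749 -0.71863322] 10.75
```

View pics/m5.png

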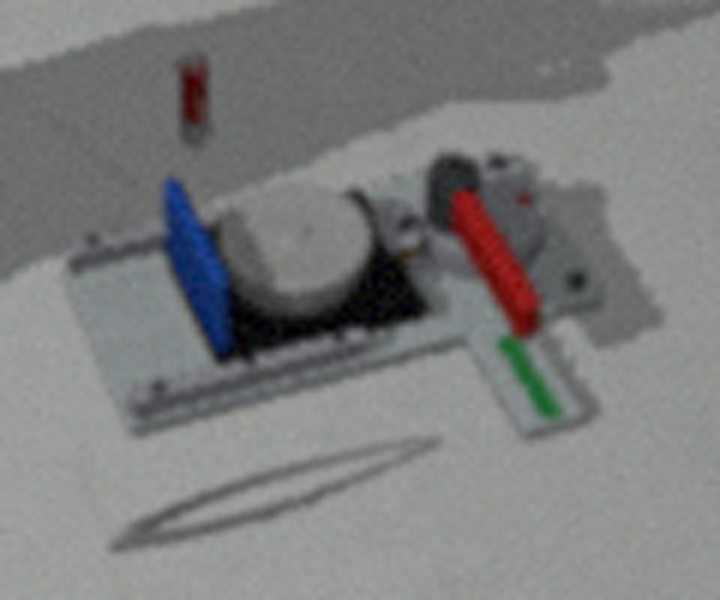

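The shuttle is forward, with the plate's top corner moved from (96,205) to about (172,184). The roller is at the cam, the dish is flat in its nest, and the lever still points along the green line. I'll check the travel and hand in.

```bash
python3 - <<'E'
from h import *
print("travel",(S(172,184,.063)-S(96,205,.063))[:2])
e=S(520,318,.056)-S(453,168,.061);print("lever",np.rad2deg(np.arctan2(e[1],e[0])),np.hypot(*e[:2]))
arm.hand_in()
E
```

```text
travel [ 0.03514658 -0.00023151]
lever -97.8451759495051 0.08915680897971992
the job is handed in; nothing more can be done
```

I swung the lever clockwise onto the green line with the shut fingertips. I then pushed the shuttle forward by its blue plate until it hit a hard stop, backed off and lifted clear, and handed in. The clock read about 10.8 s; no verdict was reported.

- **Shuttle:** the final picture gives about 35 mm of travel. The push force rose from about 2.5 N while sliding to about 30 N at the stop. The stop came at x = 0.5085, 2–3 mm beyond my estimate, within the measuring error.
- **Lever:** the picture puts it at about −98° in world axes, against about −92° for the line. That is some 6° past the line, inside the 17° limit, but my pixel readings are rough. The finger's own path suggested it was closer to 0°.
- **Dish and bystanders:** the dish looks flat in its nest, and the cell and forceps look unmoved. I did not check the marker, beaker and tape roll again, but the arm passed well clear of them.

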